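# Slide a cake board out over the edge of the marble slab

## Robot

A 6-joint arm with a two-finger parallel gripper is mounted at the origin on the work surface. World frame = base frame: x ahead of the robot, y to its left, z up, the work surface at z = 0. Lengths are in m, angles in rad, forces in N, time in s.
With the tool pointing down it reaches from about 0.35 to 0.95 m from the base axis. Payload 17.4 kg.
Tool frame: the origin (TCP) lies on the centre line of the jaws, within the pads' length; the fingertips stand 25 mm ahead of it and the grasp point (between the pads) lies 6 mm ahead of it (env.tcp_to_tips is the distance from the TCP to the fingertips, in m); z points along the fingers, y is the line along which they close (so a half turn about z gives the same grasp; the last joint's range is limited). The gripper opens to 93 mm and grips with 3 to 60 N. Pads are 15 mm wide; open, the fingers measure 128 mm over their backs; the gripper's body (75 mm by 188 mm) begins 65 mm behind the grasp point.
Start: joints at [-1.213, 0.116, 1.442, -0, 1.584, -0.038], TCP at [0.26, -0.623, 0.244] pointing down, gripper open.
Joint ranges: [-2.83, 2.83], [-0.83, 2.19], [0.07, 2.5], [-1.14, 4.28], [0.01, 3], [-2.97, 2.97]. Speed limits (rad/s): [1.89, 1.89, 2.22, 3.14, 3.14, 3.14].

## Interface

Orientations are given as [roll, pitch, yaw] about the fixed x, y, z axes, in that order (R = Rz(yaw) Ry(pitch) Rx(roll)).
In Python, from cell import env gives the robot as it stands.
- The arm moves only by the tool carry_out, never from a script. Its arguments are lists of equal length, an entry for each row: "gripper": the gripper command: -1 is shut, 1 is fully open, values between are in proportion; "slide": the shift along the world's x, y, z in cm, a list of three; "twist": the turn about the world's z in rad. In form: {"gripper": [gripper, ...], "slide": [[x, y, z], ...], "twist": [twist, ...]}. A call has 1 to 20 rows; each row is the pose to reach, as a shift and turn from the pose commanded when the call began; what a row does not reach only later rows make up. A row lasts 1/12 s, in which the tool goes at most 41.7 mm and 7.16 degrees, less where a joint would pass 70% of its speed; a pose out of reach is approached as far as the arm can. A call with a gripper value outside its range is refused whole. The fingers move at their own pace and stop on an object; "force" is the grip in N (left out, the last holds). Time passes only in rows, so rows that repeat a pose let the fingers close. It gives the time, the measured TCP pose, the force, the opening and the grip force at its end, in the units of the state.
- env.get_state(): the state, without advancing time (a new reading comes with each control period).
- env.capture(name): name is "scene" or "top" or "wrist"; returns a dict with "image" (400x640x3 uint8, blue, green, red), "mtx" (3x3 intrinsics, pixels), "position" and "orientation" of the camera in the world; the wrist camera has in their place "mount" (4x4, takes a point from camera to tool coordinates, whose origin is the TCP and whose axes are the flange's). Camera axes: x right, y down, z forward; pixel columns grow to the right and rows downward; lengths in m; the calibration is good to about 2 mm. A picture is of the moment at which its call begins: read the wrist's pose just before it. There is no depth.
- env.hand_in(): hands the job in; it is judged then, once.
Trained networks look in a picture, given as the dict that the camera call returned (one of the last four; its "shot" number tells which), for a name from the list of things; names that differ only in an ending like _2 or _b are one class to them, and where a whole thing is asked for, a point or a joint stands for the part that bears it (a point fixed in the world has none). Each returns a list of dicts, best first, with "p" (0 to 1); they miss things now and then, are a little off and sometimes report something else, mostly with a low value. They report only what shows in the picture. A call takes as long as a camera call. They do not tell look-alikes from the thing itself.
- env.trace(label, picture): "mask" (400x640 bool, what is visible of it) and "box" ([centre column, centre row, width, height] in pixels, round what is visible of it).
The state is a dict: "time_s": time; "joints": joint angles; "qvel": joint speeds; "joint_torque": joint torques, N m; "tool_pos": TCP position; "tool_rot": TCP orientation; "ft_force": force on the tool from outside, world axes, zero at the start; "moment": the same for the moment, N m; "finger_gap": finger opening in m; "grip_force": force on a finger pad.
Only numpy, scipy, OpenCV 4.12 (cv2) and the standard library are available. Lean on these libraries where they do the work, as an engineer would, in place of code of your own. Each camera call takes 0.05 s, during which the arm holds its last target. There are 200 camera calls.

## Task

Slide the rectangular cake board with the two freshly iced heart biscuits across the marble slab until 4 cm of it sticks out past the slab's far long edge (the one away from the robot), square to that edge, so that a colleague can get fingers under it. Only push it with the fingertips, without lifting or tipping it; do not touch the two biscuits or let them slide about on the board, and leave everything else where it is. Then take the hand away.

Things in the scene. Friction and masses are not known exactly. Their poses are not given: they have to be found in the camera images.
- slab: White marble pastry slab lying flat on the steel bench, fixed: 340 mm (its x, away from the robot) by 600 mm (its y, along the long edges), 30 mm thick, so its top is at z = 0.030. Origin at the centre of its underside; its top centre is 30 mm above. The slab may be turned a little on the bench.
- slab_edge (a point): Middle of the far long edge of the slab, at its top surface (z = 0.030). Axes as the slab's: x points straight out over the edge, horizontally away from the slab, y runs along the edge, z up.
- board: Rectangular stiff brown cake board, loose, 150 mm (x) by 120 mm (y), 6 mm thick, 55 to 115 g, flat on the slab, two heart biscuits side by side across its middle; bare strips some 40 mm wide before and behind them. Origin: centre of its underside (z = 0.030). x points roughly to the slab's far edge, askew by up to 15 degrees. It slides under 0.4 to 1.2 N and stops when no longer pushed.
- board_front (a point): Middle of the board's leading short (120 mm) side, at its underside: 75 mm along the board's x from its origin. This is the side that is to stick out past the slab's far edge.
- board_back (a point): Middle of the board's rear short side, at its underside: 75 mm behind the board's origin (-x).
- heart_a: Heart-shaped biscuit with white icing lying loose on the board, on its left (+y) half: 54 mm wide, 50 mm long, 10 mm thick, about 20 g. Origin at its underside, near its middle (at z = 0.036). Not to be touched.
- heart_b: The same biscuit on the board's right (-y) half.
- seat_a (a point): Place on the board's top where heart_a belongs: on the board's cross centre line, 29 mm to its left. The biscuit starts within 5 mm of it.
- seat_b (a point): Place on the board's top where heart_b belongs: on the board's cross centre line, 29 mm to its right. The biscuit starts within 5 mm of it.
- round_board: Bystander: round brown cake board, 130 mm in diameter, 6 mm thick, on the slab beside the rectangular one (left or right). Origin at the centre of its underside.
- heart_c: Bystander: one iced heart biscuit lying on the round board, 54 mm wide. Origin at its underside.
- sprinkle_jar: Bystander: small clear jar with a white lid, 44 mm in diameter, 75 mm tall, at one end of the slab. Origin at the centre of its underside.
- ring_cutter: Bystander: steel ring cutter, 56 mm in diameter, 32 mm tall, at the other end of the slab. Origin at the centre of its underside.
- nozzle: Bystander: steel piping nozzle standing on its wide end, 27 mm in diameter, 34 mm tall, on the slab between the two boards, toward the robot. Origin at the centre of its underside.
- tub: Bystander: white lidded tub on the bench right of the slab, 112 mm in diameter, 76 mm tall. Origin at the centre of its underside.
- shaker: Bystander: clear shaker with a black cap on the bench right of the slab, 50 mm in diameter, 111 mm tall. Origin at the centre of its underside.
- palette_knife: Bystander: palette knife with a black handle lying on the bench left of the slab, about 275 mm long, along its x. Origin between handle and blade.
Things that resemble listed ones, but are neither listed nor needed, are in the scene too. Leave any grey look-alike of the board alone. What is shaped like the heart_b but blue is not meant.

How it is judged:
By the outcome, as a careful person would: the job done as asked, in the order asked, and still so for the second after the job is handed in, with the robot touching nothing.
It also fails if it takes over 51 s, if anything falls off the work surface, if the arm or the gripper's body presses on something with over 40 N, if the wrist force passes 120 N, or if a joint passes its speed limit or range.

## Working session

There is one attempt and no reset: what is moved stays moved. The work goes in short steps, Python scripts to look and compute and a tool call to move; the robot and the scene stay as the last step left them, time stands still between calls to the robot, and variables do not carry over. Pictures are saved under pics/ and viewed, at most 10 in all, crops included, and the job is handed in when it is done.

Besides the shell and the picture viewer there is one more tool, called after ">>>" as a command line: name --pt "numbers of a row" for each row, then --argument value for the rest. carry_out: Moves the arm, as the interface text tells. Its arguments: {"type":"object","properties":{"gripper":{"type":"array","items":{"type":"number"}},"slide":{"type":"array","items":{"type":"array","items":{"type":"number"}}},"twist":{"type":"array","items":{"type":"number"}},"force":{"type":"number"}},"required":["gripper","slide","twist"]}

```bash
mkdir -p pics
cat > h.py <<'E'
import numpy as np, cv2
from cell import env
from scipy.spatial.transform import Rotation as R
def campose(p):
    o=np.array(p["orientation"],float)
    M=o if o.shape==(3,3) else R.from_euler('xyz',o).as_matrix()
    return M,np.array(p["position"],float)
def toplane(p,uv,z):
    M,c=campose(p); K=np.array(p["mtx"])
    uv=np.atleast_2d(uv).astype(float)
    d=(M@np.linalg.inv(K)@np.c_[uv,np.ones(len(uv))].T).T
    return c+d*((z-c[2])/d[:,2])[:,None]
def maskc(m):
    c=max(cv2.findContours(m.astype(np.uint8),cv2.RETR_EXTERNAL,cv2.CHAIN_APPROX_NONE)[0],key=cv2.contourArea)
    return c[:,0,:]
def rect(p,m,z):
    w=toplane(p,maskc(m),z)[:,:2]
    return cv2.minAreaRect((w*1000).astype(np.float32))
E
python3 - <<'E'
from h import *
for n in("top","scene"):
    p=env.capture(n); cv2.imwrite(f"pics/{n}0.png",p["image"])
    print(n,p["position"],p["orientation"])
    if n=="top":
        for l,z in(("slab",.03),("board",.036),("heart_a",.046),("nozzle",.05),("round_board",.036)):
            for d in env.trace(l,p):
                print(l,round(d["p"],2),np.round(d["box"]),rect(p,d["mask"],z) if d["mask"].sum()>20 else None)
s=env.get_state();print(s["time_s"],s["tool_pos"],s["tool_rot"],env.tcp_to_tips,s["finger_gap"])
E
```

```text
top [ 2.36353822e-01 -8.80014659e-04  1.32024584e+00] [-2.92266814 -0.00656483 -1.54492145]
slab 0.59 [331. 180. 207. 129.] ((563.377685546875, -26.917572021484375), (345.9139709472656, 602.62744140625), 6.6737518310546875)
board 0.9 [366. 158.  45.  52.] ((624.2265625, -143.6050567626953), (124.88612365722656, 151.41041564941406), 84.6414794921875)
board 0.81 [414. 274.  53.  40.] ((277.1915283203125, -282.135986328125), (114.92488098144531, 147.74526977539062), 1.509138822555542)
heart_a 0.77 [359. 156.  16.  14.] ((630.575927734375, -117.20616912841797), (41.93245315551758, 43.22849655151367), 0.578886091709137)
heart_a 0.61 [376. 158.  16.  14.] ((631.5305786132812, -173.32196044921875), (48.08998107910156, 47.42903137207031), 44.66280746459961)
heart_a 0.46 [450. 129.  12.  15.] ((720.184326171875, -402.88104248046875), (49.55287551879883, 47.900604248046875), 1.6145093441009521)
heart_a 0.45 [282. 169.  11.  14.] ((585.3193969726562, 115.24633026123047), (45.78056716918945, 46.06187057495117), 66.84111022949219)
round_board 0.56 [287. 166.  42.  47.] ((592.6905517578125, 111.52153015136719), (130.25559997558594, 127.7347183227539), 46.42963790893555)
scene [1.23619813 0.10393155 1.06883169] [-2.51171042 -0.00304321  1.69973387]
0.35 [ 0.26023813 -0.62279064  0.24350534] [-3.14138203e+00 -3.37237113e-05  3.95810205e-01] 0.025 0.09283358397052113
```

View pics/top0.png

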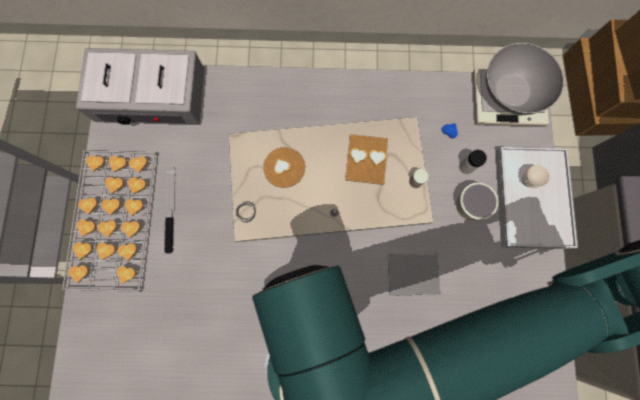

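View pics/scene0.png

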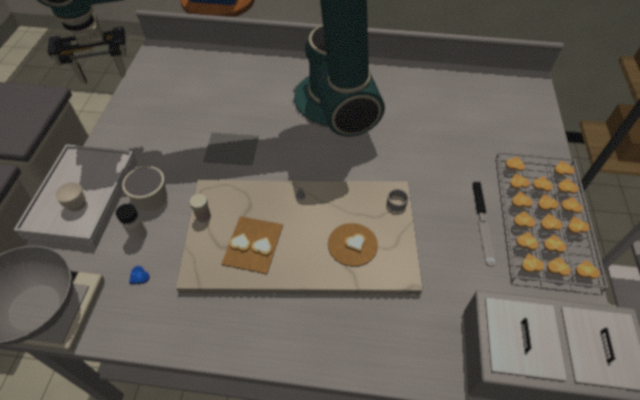

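The top view shows the board at (366,158), the slab tilted about 7°, the round board at (287,166), the nozzle at (334,212), the jar at (420,177) and the grey look-alike at (414,274). The blue heart is at (450,130). I'll move to a hover behind the board and check with the wrist camera.

>>> carry_out --gripper '[0.3,0.3,0.3,0.3,0.3,0.3,0.3,0.3,0.3,0.3,0.3,0.3,0.3,0.3,0.3,0.3,0.3,0.3,0.3,0.3]' --pt "1 2 0" --pt "2.5 5 0" --pt "4 8 0" --pt "5.5 11 0" --pt "7 14 0" --pt "8.5 17 0" --pt "10 20 0" --pt "11.5 23 0" --pt "13 26 0" --pt "14.5 29 0" --pt "16 32 0" --pt "17.5 35 0" --pt "19 38 0" --pt "20.5 41 0" --pt "22 44 0" --pt "23 46.5 0" --pt "24 48 0" --pt "24.5 49 0" --pt "24.5 49 0" --pt "24.5 49 0" --twist '[-0.02,-0.05,-0.09,-0.13,-0.17,-0.21,-0.25,-0.29,-0.33,-0.37,-0.41,-0.45,-0.48,-0.49,-0.49,-0.49,-0.49,-0.49,-0.49,-0.49]'

```text
time_s: 2.02
tool_pos: [0.5052, -0.133, 0.2436]
tool_rot: [3.141, 0.0, -0.094]
ft_force: [-0.7, -0.3, 0.6]
finger_gap: 0.0604
grip_force: 0.0
```

```bash
cat >> h.py <<'E'
def wrist():
    s=env.get_state(); p=env.capture("wrist")
    T=np.eye(4); T[:3,:3]=R.from_euler('xyz',s["tool_rot"]).as_matrix(); T[:3,3]=s["tool_pos"]
    W=T@np.array(p["mount"]); q=dict(p); q["orientation"]=W[:3,:3]; q["position"]=W[:3,3]
    return s,p,q
E
python3 - <<'E'
from h import *
s,p,q=wrist(); cv2.imwrite("pics/w1.png",p["image"])
print(s["time_s"],s["tool_pos"],s["tool_rot"],s["finger_gap"],s["joints"],q["position"],q["orientation"])
for l,z in(("board",.036),("slab",.03),("heart_a",.046),("nozzle",.05)):
    for d in env.trace(l,p): print(l,round(d["p"],2),np.round(d["box"]),rect(q,d["mask"],z))
E
```

```text
2.0167 [ 0.50515197 -0.13297645  0.24359248] [ 3.14135863e+00  2.12372867e-04 -9.35253101e-02] 0.06041130717858156 [-3.06091733e-01 -2.20223262e-01  1.76502229e+00 -2.73650505e-04
  1.59695185e+00  1.35822274e+00] [ 0.58036833 -0.13843717  0.38416193] [[-9.32315294e-02 -9.58704345e-01 -2.68689153e-01]
 [-9.95644346e-01  8.98989200e-02  2.47087011e-02]
 [ 4.66525501e-04  2.69822466e-01 -9.62909975e-01]]
board 0.9 [400. 338.  18.  35.] ((273.88275146484375, -212.4864501953125), (58.51700973510742, 21.13124656677246), 14.07968807220459)
board 0.74 [317.  71. 119. 134.] ((618.3828125, -140.37469482421875), (120.60357666015625, 134.68887329101562), 84.65839385986328)
board 0.28 [248. 144. 497. 285.] ((560.392333984375, -37.048858642578125), (317.9375915527344, 594.63720703125), 1.8391188383102417)
slab 0.97 [249. 144. 497. 288.] ((557.022216796875, -37.018157958984375), (323.9637145996094, 605.1785888671875), 1.0614615678787231)
heart_a 0.9 [348.  60.  55.  46.] ((636.2561645507812, -171.55259704589844), (47.048702239990234, 48.52542495727539), 38.580352783203125)
heart_a 0.77 [ 83. 123.  51.  51.] ((588.0706787109375, 113.65510559082031), (51.19761657714844, 47.70947265625), 74.81727600097656)
heart_a 0.72 [292.  60.  54.  55.] ((639.3106079101562, -115.67880249023438), (47.89784240722656, 47.10509490966797), 31.236831665039062)
nozzle 0.76 [252. 222.  23.  20.] ((464.2561950683594, -46.93657302856445), (20.521074295043945, 26.51903533935547), 11.831135749816895)
```

View pics/w1.png

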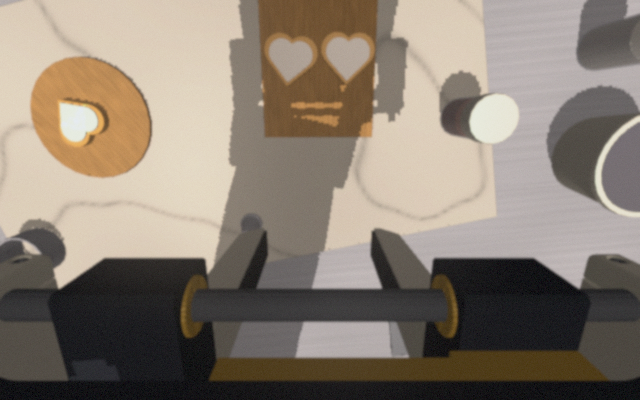

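The wrist view shows the board's back edge at about row 136 (cols 264–373), the nozzle at (252,222) and the jar at (480,118). The far edge is out of view, so I'll shift forward at this height to see it.

>>> carry_out --gripper '[0.3,0.3,0.3,0.3,0.3,0.3,0.3,0.3]' --pt "2 0 0" --pt "5 0 0" --pt "8 0 0" --pt "10 0 0" --pt "12 0 0" --pt "13 0 0" --pt "13 0 0" --pt "13 0 0" --twist '[0,0,0,0,0,0,0,0]'

```text
time_s: 2.93
tool_pos: [0.6348, -0.1332, 0.2433]
tool_rot: [-3.142, 0.001, -0.095]
ft_force: [-0.3, 0.9, -1.4]
finger_gap: 0.0604
grip_force: 0.0
```

Run:
```python
from h import *
s,p,q=wrist(); cv2.imwrite("pics/w2.png",p["image"])
print(s["time_s"],s["tool_pos"],s["tool_rot"])
for l,z in(("board",.036),("slab",.03),("heart_a",.046)):
    for d in env.trace(l,p):
        print(l,round(d["p"],2),np.round(d["box"]),rect(q,d["mask"],z))
        if l=="slab" and d["p"]>.6:
            c=maskc(d["mask"]); top=np.array([[u,c[c[:,0]==u][:,1].min()] for u in np.unique(c[:,0])])
            top=top[top[:,1]>3]; print(top[::25].tolist())
```

```text
2.9333 [ 0.63479533 -0.1331711   0.24331166] [-3.14155978e+00  8.08864626e-04 -9.45312337e-02]
board 0.82 [329. 181. 107. 128.] ((626.6260986328125, -141.6941375732422), (121.28267669677734, 152.458740234375), 84.1896743774414)
slab 0.82 [244. 195. 484. 321.] ((599.0860595703125, -21.55194091796875), (276.5630187988281, 598.2310791015625), 7.035469055175781)
[[0, 143], [25, 138], [50, 132], [75, 127], [100, 120], [125, 114], [150, 108], [175, 103], [200, 97], [225, 90], [250, 85], [275, 79], [300, 73], [325, 66], [350, 61], [375, 55], [400, 49], [425, 43], [450, 37], [475, 114]]
heart_a 0.94 [117. 234.  46.  44.] ((590.4461669921875, 114.19026184082031), (50.94436264038086, 50.44492721557617), 76.43767547607422)
heart_a 0.9 [355. 182.  47.  40.] ((637.2162475585938, -172.45223999023438), (48.79564666748047, 46.532814025878906), 37.168495178222656)
heart_a 0.83 [305. 181.  48.  42.] ((641.44873046875, -115.47034454345703), (49.29557418823242, 48.854339599609375), 31.03416633605957)
heart_a 0.69 [555.  62.  52.  47.] ((733.16552734375, -382.3297119140625), (42.9564208984375, 47.12648391723633), 10.705107688903809)
```

View pics/w2.png

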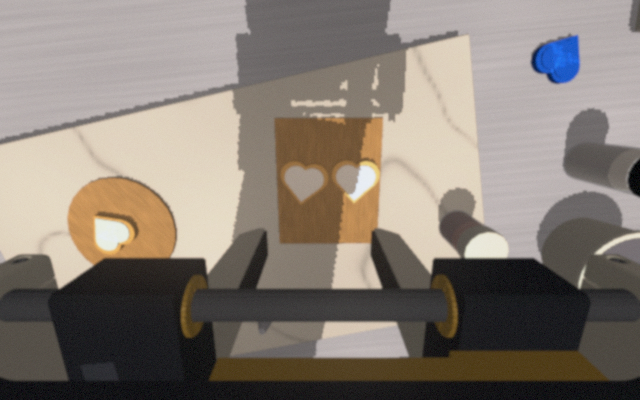

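```bash
cat >> h.py <<'E'
def edge(q,top):
    w=toplane(q,top,.03)[:,:2]*1000
    vx,vy,x0,y0=cv2.fitLine(w.astype(np.float32),cv2.DIST_HUBER,0,.01,.01).ravel()
    n=np.array([vy,-vx]); n*=np.sign(n[0]); return n,n@[x0,y0]
E
python3 - <<'E'
from h import *
q={"mtx":env.capture("wrist")["mtx"]}
s,p,q=wrist()
n,d=edge(q,[[25,138],[100,120],[175,103],[250,85],[325,66],[400,49],[450,37]])
a=np.degrees(np.arctan2(n[1],n[0])); b=np.radians(-5.8); c=np.array([626.6,-141.7])
u=np.array([np.cos(b),np.sin(b)]); print("edge deg",a,"d",d,"front beyond",n@(c+75*u)-d,"back mid",c-75*u)
print("image edge check", toplane(q,[[276,118],[382,118],[280,242],[379,242]],.036)[:,:2]*1000)
E
```

```text
edge deg 7.0836134 d 729.31573 front beyond -51.860642623105605 back mid [ 551.98394684 -134.12077771]
image edge check [[ 705.65489128  -90.99642544]
 [ 694.67717371 -207.019983  ]
 [ 558.64821044  -76.47495572]
 [ 547.17274435 -197.56851888]]
```

>>> carry_out --gripper '[0.3,0.3,0.3,0.3,0.3,0.3,0.3,0.3,0.3,0.3,0.3,0.3,0.3,0.3,0.3,0.3,0.3,0.3]' --pt "-2 0 0" --pt "-5 0.1 0" --pt "-8 0.2 0" --pt "-10 0.2 0" --pt "-11.5 0.2 0" --pt "-11.5 0.2 -1.5" --pt "-11.5 0.2 -3.5" --pt "-11.5 0.2 -6" --pt "-11.5 0.2 -8.5" --pt "-11.5 0.2 -11" --pt "-11.5 0.2 -13" --pt "-11.5 0.2 -15" --pt "-11.5 0.2 -16.5" --pt "-11.5 0.2 -17.5" --pt "-11.5 0.2 -18.2" --pt "-11.5 0.2 -18.6" --pt "-11.5 0.2 -18.6" --pt "-11.5 0.2 -18.6" --twist '[-0.006,-0.006,-0.006,-0.006,-0.006,-0.006,-0.006,-0.006,-0.006,-0.006,-0.006,-0.006,-0.006,-0.006,-0.006,-0.006,-0.006,-0.006]'

```text
time_s: 4.73
tool_pos: [0.5206, -0.1309, 0.0582]
tool_rot: [3.141, -0.001, -0.1]
ft_force: [0.9, -0.0, 0.8]
finger_gap: 0.0603
grip_force: 0.0
```

Run:
```python
from h import *
s,p,q=wrist(); cv2.imwrite("pics/w3.png",p["image"])
print(s["time_s"],s["tool_pos"],s["tool_rot"],s["ft_force"])
```

```text
4.7333 [ 0.52057392 -0.13091466  0.05820066] [ 3.14147642e+00 -7.39065344e-04 -1.00213570e-01] [ 0.88930999 -0.04922201  0.77016444]
```

View pics/w3.png

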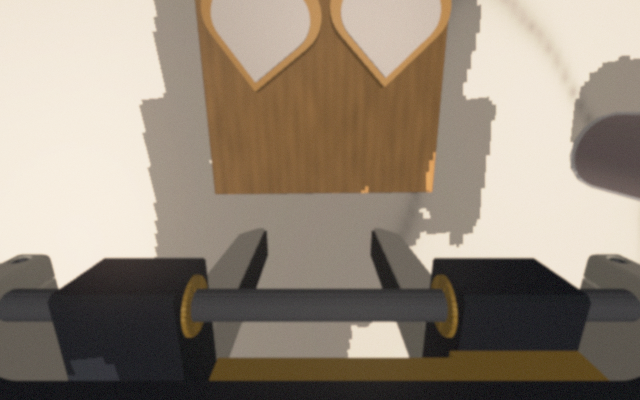

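The back edge is level at row 193 (cols 213–434), centred between the fingers and parallel to them. I'll push gently along an arc, first half now.

>>> carry_out --gripper '[0.3,0.3,0.3,0.3,0.3,0.3,0.3,0.3,0.3,0.3,0.3,0.3,0.3,0.3,0.3,0.3,0.3,0.3,0.3,0.3]' --pt "0.5 -0.05 -0.1" --pt "1.1 -0.11 -0.12" --pt "1.6 -0.16 -0.12" --pt "1.8 -0.18 -0.12" --pt "1.95 -0.2 -0.12" --pt "2.1 -0.21 -0.12" --pt "2.25 -0.23 -0.12" --pt "2.4 -0.24 -0.12" --pt "2.55 -0.26 -0.12" --pt "2.75 -0.28 -0.12" --pt "3.0 -0.31 -0.12" --pt "3.3 -0.34 -0.12" --pt "3.6 -0.37 -0.12" --pt "3.9 -0.4 -0.12" --pt "4.2 -0.42 -0.12" --pt "4.5 -0.44 -0.12" --pt "4.75 -0.45 -0.12" --pt "4.95 -0.46 -0.12" --pt "5.1 -0.47 -0.12" --pt "5.2 -0.48 -0.12" --twist '[0,0,0,0,0,0,0,0,0.004,0.009,0.015,0.023,0.03,0.038,0.046,0.053,0.06,0.065,0.068,0.071]'

```text
time_s: 6.45
tool_pos: [0.5724, -0.1356, 0.0565]
tool_rot: [-3.142, -0.0, -0.029]
ft_force: [-1.4, -0.5, 1.0]
finger_gap: 0.0609
grip_force: 0.6
```

Run:
```python
from h import *
s,p,q=wrist(); cv2.imwrite("pics/w4.png",p["image"])
print(s["time_s"],s["tool_pos"],s["tool_rot"],s["ft_force"])
```

```text
6.45 [ 0.57242506 -0.13561807  0.05646108] [-3.14157811e+00 -5.36651856e-05 -2.89421738e-02] [-1.42673655 -0.48985246  0.98209625]
```

View pics/w4.png

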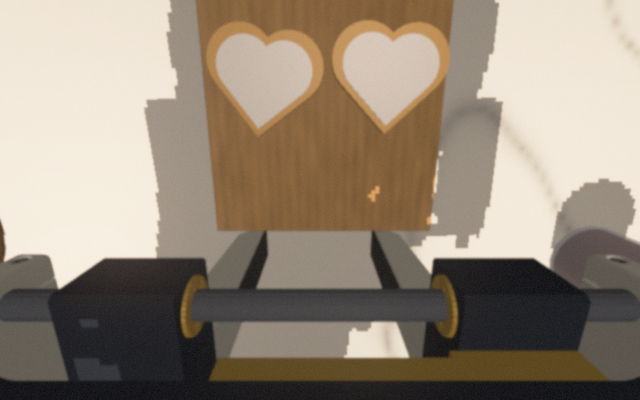

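The board is in contact with both fingers (edge level at row 230) and the hearts sit unchanged. I'll continue, stopping about 9 mm short to measure.

>>> carry_out --gripper '[0.3,0.3,0.3,0.3,0.3,0.3,0.3,0.3,0.3,0.3,0.3,0.3,0.3,0.3,0.3,0.3,0.3,0.3,0.3,0.3]' --pt "0.1 0 0" --pt "0.25 0 0" --pt "0.5 -0.02 0" --pt "0.8 -0.03 0" --pt "1.1 -0.04 0" --pt "1.4 -0.04 0" --pt "1.7 -0.05 0" --pt "2.0 -0.05 0" --pt "2.3 -0.05 0" --pt "2.6 -0.04 0" --pt "2.9 -0.04 0" --pt "3.2 -0.03 0" --pt "3.5 -0.02 0" --pt "3.8 0 0" --pt "4.1 0.02 0" --pt "4.4 0.04 0" --pt "4.7 0.06 0" --pt "4.95 0.08 0" --pt "5.1 0.1 0" --pt "5.2 0.1 0" --twist '[0.003,0.007,0.015,0.024,0.032,0.041,0.05,0.059,0.068,0.076,0.085,0.094,0.103,0.112,0.12,0.129,0.138,0.146,0.15,0.153]'

```text
time_s: 8.17
tool_pos: [0.6244, -0.1346, 0.0564]
tool_rot: [-3.142, 0.0, 0.124]
ft_force: [-1.8, -0.2, 1.0]
finger_gap: 0.0607
grip_force: 0.7
```

```bash
cat >> h.py <<'E'
def report(name):
    n=np.array([np.cos(np.radians(7.08)),np.sin(np.radians(7.08))]); d=729.3
    s,p,q=wrist(); t=env.capture("top"); cv2.imwrite(f"pics/{name}.png",p["image"]); cv2.imwrite(f"pics/{name}t.png",t["image"])
    print(s["time_s"],s["tool_pos"],s["tool_rot"],s["ft_force"])
    for P,Q in((p,q),(t,t)):
        for l,z in(("board",.036),("heart_a",.046),("slab",.03)):
            for D in env.trace(l,P):
                r=rect(Q,D["mask"],z)
                if D["p"]<.4: continue
                b=cv2.boxPoints(r)
                print(l,round(D["p"],2),np.round(D["box"]),np.round(r[0]),np.round(r[1],1),round(r[2],1),"beyond",np.round(np.sort(b@n-d)[-2:],1),np.round(np.sort(b@n-d)[:2],1))
                if l=="slab" and P is p:
                    c=maskc(D["mask"]); top=np.array([[u,c[c[:,0]==u][:,1].min()] for u in np.unique(c[:,0])]); top=top[top[:,1]>3]
                    print(top[::25].tolist())
E
python3 -c "
from h import *
report('w5')"
```

```text
8.1667 [ 0.6244253  -0.13455934  0.05643207] [-3.14153749e+00  3.94281637e-05  1.24253136e-01] [-1.77358967 -0.22060723  1.01045349]
heart_a 0.95 [264.  78. 116. 119.] [716. -97.] [47.9 47.3] 43.5 beyond [-25.1   2.9] [-63.7 -35.7]
heart_a 0.9 [392.  79. 117. 112.] [ 725. -153.] [47.1 47.8] 51.2 beyond [-28.5   4.8] [-62.3 -29. ]
slab 0.61 [320. 180. 639. 359.] [662.  -6.] [152.5 140.1] 14.0 beyond [-6.3 10.6] [-157.7 -140.7]
[[195, 4], [220, 230]]
board 0.56 [414. 275.  53.  38.] [ 277. -282.] [114.9 147. ] 1.5 beyond [-438.9 -424.6] [-553.3 -538.9]
board 0.55 [344. 118.   4.   8.] [755. -67.] [30.4 12.7] 0.8 beyond [25.7 27. ] [-4.6 -3.2]
heart_a 0.58 [450. 131.  13.  15.] [ 719. -403.] [47.7 46.4] 11.5 beyond [-43.9 -40.3] [-91.5 -87.9]
heart_a 0.51 [282. 169.  12.  16.] [589. 115.] [47.7 42.9] 2.4 beyond [-108.4 -104.9] [-155.9 -152.4]
slab 0.66 [331. 180. 206. 124.] [548.  93.] [342.5 355.4] 6.8 beyond [-3.2 -1.3] [-345.7 -343.9]
```

View pics/w5.png

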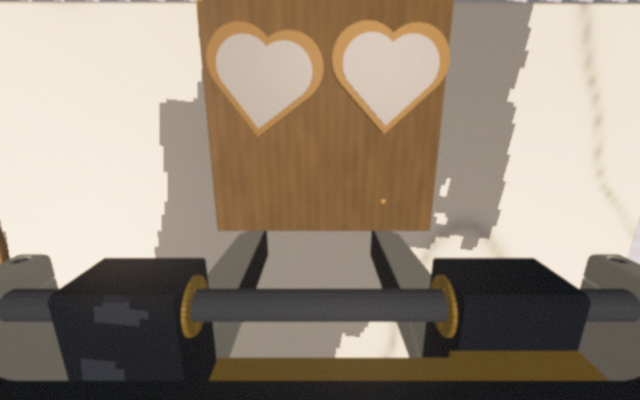

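Run:
```python
from h import *
s,p,q=wrist(); n=np.array([np.cos(.1236),np.sin(.1236)])
g=cv2.cvtColor(p["image"],cv2.COLOR_BGR2GRAY).astype(int)
for u in(30,90,150,480,510,560,610): print(u,g[:8,u])
for u in(290,350): print(u,g[222:240,u])
print("back",toplane(q,[[290,230.5],[350,230.5]],.036)[:,:2]@n*1000,"edge",toplane(q,[[30,2],[150,2],[560,2]],.03)[:,:2]@n*1000)
```

```text
30 [184 187 200 215 226 230 231 232]
90 [172 180 199 212 224 227 229 229]
150 [146 171 195 217 225 230 232 229]
480 [118 121 121 131 135 137 136 136]
510 [127 122 123 129 132 138 141 139]
560 [183 172 177 195 213 224 227 229]
610 [153 142 163 196 215 225 228 231]
290 [101 104 106 104 104 100 101 109 127 139 147 145 147 149 148 146 146 144]
350 [108 108 106 109 109 108 106 111 127 141 144 143 145 147 146 146 146 148]
back [613.25172746 613.25860637] edge [728.21783174 728.2352697  728.29486216]
```

Measured from this picture, the overhang is about 32–35 mm and square. I'll push 4 mm more, back off, rise and check from above.

>>> carry_out --gripper '[0.3,0.3,0.3,0.3,0.3,0.3,0.3,0.3,0.3,0.3,0.3,0.3,0.3,0.3,0.3,0.3,0.3,0.3,0.3,0.3]' --pt "0.1 0.01 0" --pt "0.25 0.03 0" --pt "0.35 0.04 0" --pt "0.4 0.05 0" --pt "0.4 0.05 0" --pt "0 0 0" --pt "-1 -0.12 0" --pt "-2 -0.25 0" --pt "-2.5 -0.3 0" --pt "-2.5 -0.3 1.5" --pt "-2.5 -0.3 4" --pt "-2.5 -0.3 7" --pt "-2.5 -0.3 10" --pt "-2.5 -0.3 13" --pt "-2.5 -0.3 16" --pt "-1 -0.1 18" --pt "1 0.1 18.6" --pt "3 0.4 18.6" --pt "4.5 0.5 18.6" --pt "4.5 0.5 18.6" --twist '[0,0,0,0,0,0,0,0,0,0,0,0,0,0,0,0,0,0,0,0]'

```text
time_s: 10.28
tool_pos: [0.6703, -0.1294, 0.2419]
tool_rot: [-3.141, 0.0, 0.124]
ft_force: [-0.2, 0.0, 0.2]
finger_gap: 0.0605
grip_force: 0.0
```

```bash
python3 -c "
from h import *
report('w6')"
```

```text
10.2833 [ 0.67034084 -0.12944204  0.24193697] [-3.14137289e+00  1.18177330e-04  1.24139583e-01] [-0.18480287  0.02264167  0.21352769]
board 0.77 [320. 136. 112. 135.] [ 713. -124.] [150.3 120.7] 7.1 beyond [37.7 37.8] [-112.6 -112.5]
heart_a 0.92 [556. 149.  47.  37.] [ 737. -379.] [42.4 48.7] 8.6 beyond [-23.8 -22.5] [-66.2 -64.9]
heart_a 0.91 [102. 216.  51.  45.] [591. 114.] [53.6 52.1] 74.9 beyond [-115.   -94.8] [-163.3 -143.1]
heart_a 0.82 [296. 138.  47.  48.] [721. -97.] [47.5 46.6] 41.6 beyond [-19.3   7. ] [-58.5 -32.1]
heart_a 0.78 [351. 139.  51.  45.] [ 730. -153.] [47.1 47.8] 48.2 beyond [-22.    9.4] [-57.5 -26.1]
heart_a 0.44 [591. 249.  97.  51.] [ 619. -460.] [124.7  48.5] 73.8 beyond [-169.7 -125.1] [-218.9 -174.4]
slab 0.86 [244. 232. 483. 254.] [624. -24.] [226.6 587.5] 6.9 beyond [-0.2  1.8] [-226.8 -224.8]
[[0, 105], [25, 104], [50, 105], [75, 105], [100, 106], [125, 105], [150, 105], [175, 105], [200, 105], [225, 106], [250, 106], [275, 205], [300, 205], [325, 205], [350, 205], [375, 119], [400, 107], [425, 107], [450, 106], [475, 106]]
board 0.59 [414. 275.  52.  38.] [ 277. -282.] [114.9 147.5] 1.5 beyond [-439.  -424.7] [-553.3 -539. ]
heart_a 0.76 [450. 131.  16.  14.] [ 720. -402.] [42.9 47. ] 1.6 beyond [-45.1 -40.6] [-87.9 -83.4]
heart_a 0.45 [284. 169.   9.  13.] [588. 119.] [37.8 43.8] 48.0 beyond [-130.9 -102.4] [-159.6 -131.1]
slab 0.57 [332. 179. 206. 128.] [548. 103.] [347.3 339.4] 7.0 beyond [0.7 1.4] [-346.5 -345.9]
```

View pics/w6.png

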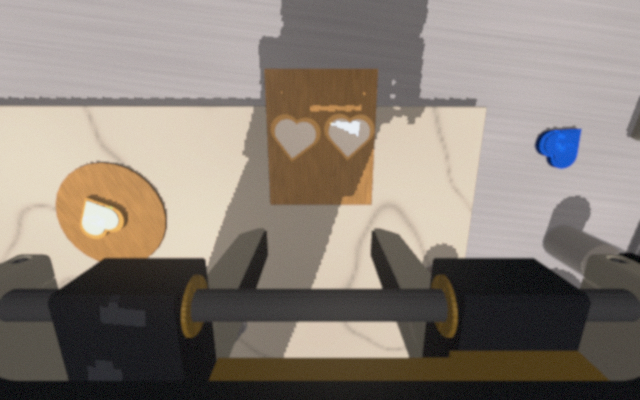

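Run:
```python
from h import *
s,p,q=wrist(); n=np.array([np.cos(.1236),np.sin(.1236)])
g=cv2.cvtColor(p["image"],cv2.COLOR_BGR2GRAY).astype(float)
def cross(a,b,r0,r1):
    c=g[r0:r1,a:b].mean(1); d=abs(np.diff(c)); k=d.argmax(); w=d[max(k-1,0):k+2]
    return r0+.5+(w*np.arange(max(k-1,0),k+2)).sum()/w.sum()
def N(u,v,z): return toplane(q,[[u,v]],z)[0,:2]@n*1000
for a,b in((20,60),(100,140),(190,230),(435,465)): v=cross(a,b,98,114); print("edge",v,N((a+b)/2,v,.03))
for a,b in((268,300),(300,340),(340,374)):
    v=cross(a,b,60,78); w=cross(a,b,195,215); print("front",v,N((a+b)/2,v,.036),"back",w,N((a+b)/2,w,.036))
```

```text
edge 104.40157845868153 729.0905452482273
edge 104.47619047619048 729.0185721215826
edge 104.62841147655703 728.865475857324
edge 105.32046256370052 728.1544152408402
front 65.64123006833714 767.9691293797385 back 202.61657754010696 617.9335380376104
front 65.64214876033058 767.9723267111175 back 202.62027231467474 617.9284641812859
front 65.64345991561181 767.9752558579429 back 202.57535046728972 617.9833009302586
```

Overhang is about 39.5 mm and square within 0.1°. The hearts haven't moved on the board. Now I'll take the hand well away and hand in.

>>> carry_out --gripper '[0.3,0.3,0.3,0.3,0.3,0.3,0.3,0.3,0.3,0.3,0.3,0.3]' --pt "-1 0 1" --pt "-3 0 2" --pt "-6 0 3" --pt "-9 0 4" --pt "-12 0 5" --pt "-15 0 5" --pt "-18 0 5" --pt "-20 0 5" --pt "-21 0 5" --pt "-21 0 5" --pt "-21 0 5" --pt "-21 0 5" --twist '[0,0,0,0,0,0,0,0,0,0,0,0]'

```text
time_s: 11.73
tool_pos: [0.4599, -0.1296, 0.2925]
tool_rot: [-3.142, -0.0, 0.124]
ft_force: [0.3, -0.4, -0.2]
finger_gap: 0.0607
grip_force: 0.0
```

```bash
python3 -c "
from h import *
print(env.hand_in())"
```

```text
the job is handed in; nothing more can be done
None
```

The board now sticks out about 39.5 mm past the slab's far edge and is square to it within about 0.1°; the biscuits stayed in place on it to within about 2 mm by camera, the hand is clear, and the job was handed in at about 12 s.

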